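Grade the brass funnels along the display riser

ROBOT

A 7-joint arm with a two-finger parallel gripper is mounted at the origin on the work surface. World frame = base frame: x ahead of the robot, y to its left, z up, the work surface at z = 0. Lengths are in m, angles in rad, forces in N, time in s.
With the tool pointing down it reaches from about 0.4 to 0.875 m from the base axis. Payload 19.3 kg.
Tool frame: the origin (TCP) lies at the very end of the fingers, on their centre line; the grasp point (between the pads) lies 19 mm behind it; z points along the fingers, y is the line along which they close (so a half turn about z gives the same grasp; the last joint's range is limited). The gripper opens to 85 mm and grips with 20 to 120 N. Pads are 22 mm wide; open, the fingers measure 114 mm over their backs; the gripper's body (76 mm by 85 mm) begins 54 mm behind the grasp point. The pads swing forward as they close: fully open they stand 13 mm farther back than shut.
Start: joints at [-1.208, 0.521, -0.036, 1.599, 0.021, 1.021, -0.113], TCP at [0.262, 0.567, 0.231] pointing down, gripper open.
Joint ranges: [-2.91, 2.91], [-0.3, 2.13], [-1.5, 1.42], [0.17, 2.43], [-1.26, 4.41], [0.16, 1.93], [-2.52, 2.52]. Speed limits (rad/s): [1.89, 1.89, 2.39, 2.39, 3.01, 3.01, 3.01].

INTERFACE

Orientations are given as [roll, pitch, yaw] about the fixed x, y, z axes, in that order (R = Rz(yaw) Ry(pitch) Rx(roll)).
In Python, from workcell import bot gives the robot as it stands.
- The arm moves only by the tool jog_arm, never from a script. Its argument "motion" is a list of rows, each a list of 5 numbers: the shift along the tool's x, y, z scaled (see below), then the turn about the tool's z scaled (see below), then the opening, from 0 (shut) to 1 (fully open). A call has 1 to 12 rows; each row shifts and turns the commanded pose from where the row before left it, along the tool's axes as they then stand; what a row does not reach is not made up. The controller multiplies each number of a shift by 30 mm and each number of a turn by 0.08 rad. A row lasts 1/10 s, in which the tool goes at most 50 mm and 8.59 degrees, less where a joint would pass 70% of its speed; a pose out of reach is approached as far as the arm can. A call with a number of a shift or a turn outside -1 to 1 is refused whole. A call with a gripper value outside its range is refused whole. The fingers move at their own pace and stop on an object; "newtons" is the grip in N (left out, the last holds). Time passes only in rows, so rows that do not move let the fingers close. It gives the time, the measured TCP pose, the force, the opening and the grip force at its end, in the units of the state.
- bot.observe(): the state, without advancing time (a new reading comes with each control period).
- bot.grab_frame(name): name is "scene" or "top" or "wrist"; returns a dict with "pixels" (384x512x3 uint8, red, green, blue), "fovy" (degrees; the focal length in pixels is half the picture's height over the tangent of half this angle, whatever the lens; pixels are square), "cx", "cy" (the principal point, pixels), "rvec" (rotation vector, rad) and "tvec" (3), from world to camera coordinates, as OpenCV has them; the wrist camera has in their place "mount" (4x4, takes a point from camera to tool coordinates, whose origin is the TCP and whose axes are the flange's). Camera axes: x right, y down, z forward; pixel columns grow to the right and rows downward; lengths in m; the calibration is good to about 2 mm. The wrist camera is an equidistant fisheye: a pixel r from the principal point sees the ray r / f radians off the axis. A picture is of the moment at which its call begins: read the wrist's pose just before it. There is no depth.
- bot.job_done(): hands the job in; it is judged then, once.
The state is a dict: "clock": time; "qpos": joint angles; "qd": joint speeds; "joint_efforts": joint torques, N m; "position": TCP position; "tool_rot": TCP orientation; "force": force on the tool from outside, world axes, zero at the start; "moment": the same for the moment, N m; "grip_width": finger opening in m; "finger_force": force on a finger pad.
Only numpy, scipy, OpenCV 4.12 (cv2) and the standard library are available. Lean on these libraries where they do the work, as an engineer would, in place of code of your own. Each camera call takes 0.05 s, during which the arm holds its last target. There are 200 camera calls.

TASK

Set out the four brass bottle-neck funnels for display: stand them mouth down in order of size along the row of grey felt rounds on the riser, one centred on each round, the largest on the round next to the turquoise cork dish and the smallest at the far end. Set each one down rather than dropping it, and do not shift the cork dish or the crystal stopper.

Things in the scene. Friction and masses are not known exactly. Their poses are not given: they have to be found in the camera images.
- funnel_a_mid (a point): The largest brass bottle-neck funnel, loose, standing mouth down with its spout pointing straight up: 112 mm high, mouth 82 mm across, the cone narrowing up to 58 mm above the mouth, above that a straight round spout 16 mm in diameter to grip from above. This point is on its axis, half-way up (56 mm above the mouth rim on which it stands, 56 mm below the spout's end); z is up.
- funnel_b_mid (a point): The second largest brass bottle-neck funnel, loose, standing mouth down with its spout pointing straight up: 98 mm high, mouth 70 mm across, the cone narrowing up to 50 mm above the mouth, above that a straight round spout 15 mm in diameter to grip from above. This point is on its axis, half-way up (49 mm above the mouth rim on which it stands, 49 mm below the spout's end); z is up.
- funnel_c_mid (a point): The third largest brass bottle-neck funnel, loose, standing mouth down with its spout pointing straight up: 84 mm high, mouth 58 mm across, the cone narrowing up to 42 mm above the mouth, above that a straight round spout 14 mm in diameter to grip from above. This point is on its axis, half-way up (42 mm above the mouth rim on which it stands, 42 mm below the spout's end); z is up.
- funnel_d_mid (a point): The smallest brass bottle-neck funnel, loose, standing mouth down with its spout pointing straight up: 70 mm high, mouth 46 mm across, the cone narrowing up to 32 mm above the mouth, above that a straight round spout 13 mm in diameter to grip from above. This point is on its axis, half-way up (35 mm above the mouth rim on which it stands, 35 mm below the spout's end); z is up.
- round_p: One of four identical grey felt rounds, 92 mm across and 4 mm thick, fixed in a row about 110 mm apart on top of a low cherry display riser (25 mm high, 125 x 460 mm). Which name lies where in the row varies. Origin at the centre of its underside; its top is 4 mm above that; z is up.
- round_q: One of four identical grey felt rounds, 92 mm across and 4 mm thick, fixed in a row about 110 mm apart on top of a low cherry display riser (25 mm high, 125 x 460 mm). Which name lies where in the row varies. Origin at the centre of its underside; its top is 4 mm above that; z is up.
- round_r: One of four identical grey felt rounds, 92 mm across and 4 mm thick, fixed in a row about 110 mm apart on top of a low cherry display riser (25 mm high, 125 x 460 mm). Which name lies where in the row varies. Origin at the centre of its underside; its top is 4 mm above that; z is up.
- round_s: One of four identical grey felt rounds, 92 mm across and 4 mm thick, fixed in a row about 110 mm apart on top of a low cherry display riser (25 mm high, 125 x 460 mm). Which name lies where in the row varies. Origin at the centre of its underside; its top is 4 mm above that; z is up.
- dish: Round turquoise faience dish holding corks, 112 mm across and 38 mm high (corks to about 55 mm), loose on the counter, at one end of the riser, in line with the row of felt rounds, either left or right. Centres of the rounds lie about 145, 255, 365 and 475 mm from it. (At the riser's other end stands a steel bottle coaster.) Origin at the centre of its underside.
- stopper_mid (a point): Heavy cut-crystal stopper, loose, standing on its knob with the plug up among the funnels: 54 mm across, 66 mm high. A bystander, like the small steel foil cutter (20 mm high) that lies among the funnels too. This point is on its axis, half-way up (33 mm).
Things that resemble listed ones, but are neither listed nor needed, are in the scene too. Leave any purple look-alike of the part that bears funnel_a_mid alone. Several things have the shape of the dish; the one meant has the colours described above.

How it is judged:
By the outcome, as a careful person would: the job done as asked, in the order asked, and still so for the second after the job is handed in, with the robot touching nothing.
It also fails if it takes over 96 s, if anything falls off the work surface, if the arm or the gripper's body presses on something with over 40 N, if the wrist force passes 120 N, or if a joint passes its speed limit or range.

## Working session

There is one attempt and no reset: what is moved stays moved. The work goes in short steps, Python scripts to look and compute and a tool call to move; the robot and the scene stay as the last step left them, time stands still between calls to the robot, and variables do not carry over. Pictures are saved under pics/ and viewed, at most 14 in all, crops included, and the job is handed in when it is done.

Besides the shell and the picture viewer there is one more tool, called after "Request:" as name(argument=value, ...) on one line, values as JSON. jog_arm: Moves the arm, as the interface text tells. Shifts and turns lie within -1 to 1; 1 stands for 30 mm of shift or 0.08 rad of turn. Its arguments: {"type":"object","properties":{"motion":{"type":"array","items":{"type":"array","items":{"type":"number"}}},"newtons":{"type":"number"}},"required":["motion"]}

```bash
mkdir -p pics; ls; cat > h.py <<'E'
import numpy as np, cv2
from workcell import bot
def save(n,f): cv2.imwrite(f'pics/{n}.png',cv2.cvtColor(f['pixels'],cv2.COLOR_RGB2BGR))
def foc(f): return f['pixels'].shape[0]/2/np.tan(np.radians(f['fovy'])/2)
def ray(f,u,v):
    R=cv2.Rodrigues(np.array(f['rvec'],float))[0]; t=np.array(f['tvec'],float).ravel()
    d=np.array([(u-f['cx'])/foc(f),(v-f['cy'])/foc(f),1.])
    return -R.T@t, R.T@d
def onz(f,u,v,z):
    o,d=ray(f,u,v); return o+d*(z-o[2])/d[2]
def proj(f,p):
    R=cv2.Rodrigues(np.array(f['rvec'],float))[0]; c=R@np.array(p)+np.array(f['tvec']).ravel()
    return np.array([f['cx'],f['cy']])+foc(f)*c[:2]/c[2]
E
python3 - <<'E'
from h import *
import pickle
s=bot.observe(); print(s)
for n in ("scene","top","wrist"):
    f=bot.grab_frame(n); save(n+'0',f); pickle.dump(f,open(n+'.pkl','wb')); print(n,{k:v for k,v in f.items() if k!='pixels'})
    if n!='wrist': print(ray(f,256,192))
E
```

```text
pics
{'clock': 0.0, 'qpos': array([-1.20821138,  0.52203459, -0.03634804,  1.59999757,  0.02120502,
        1.02108561, -0.11280772]), 'qd': array([-1.75641259e-03,  1.65472874e-03,  1.42502511e-03,  7.18886089e-04,
       -4.94240362e-05,  2.07090341e-03, -3.12919815e-04]), 'joint_efforts': array([ 8.01547540e-04, -9.27132583e+01,  1.98044367e+00, -3.69932699e+01,
        1.78009114e-02,  8.31580139e-03, -5.08294505e-06]), 'position': array([0.26200932, 0.56706312, 0.23071641]), 'tool_rot': array([-3.14045514e+00,  7.47674797e-05,  2.70881039e+00]), 'force': array([0.04345777, 0.73316227, 0.36465546]), 'moment': array([-0.04920363,  0.01826945, -0.00115344]), 'finger_force': 0.0, 'grip_width': 0.08563710740859648}
scene {'fovy': 53.334256492268096, 'cx': 253.645599817939, 'cy': 193.37392579207307, 'rvec': array([ 1.4046341 ,  2.19394715, -0.88725722]), 'tvec': array([ 0.2129121 , -0.27714045,  1.37169663])}
(array([1.1231744 , 0.30265512, 0.80657868]), array([-0.62453659, -0.29643632, -0.72258591]))
top {'fovy': 47.69554634343905, 'cx': 255.10044445213654, 'cy': 187.08526964319293, 'rvec': array([ 2.14538722, -2.14004615,  0.22964077]), 'tvec': array([-0.01752902,  0.49821392,  1.00182011])}
(array([0.31130391, 0.0191138 , 1.07465923]), array([ 0.16743238, -0.03594561, -0.9852952 ]))
wrist {'fovy': 65.70646984690485, 'cx': 256.57619788079353, 'cy': 194.662404264913, 'mount': array([[ 1.83134193e-03, -9.56638779e-01, -2.91271166e-01,
         7.35360314e-02],
       [ 9.99997651e-01,  1.41432616e-03,  1.64224418e-03,
         2.29008799e-04],
       [-1.15908204e-03, -2.91273489e-01,  9.56639123e-01,
        -1.44396334e-01],
       [ 0.00000000e+00,  0.00000000e+00,  0.00000000e+00,
         1.00000000e+00]])}
```

View pics/top0.png

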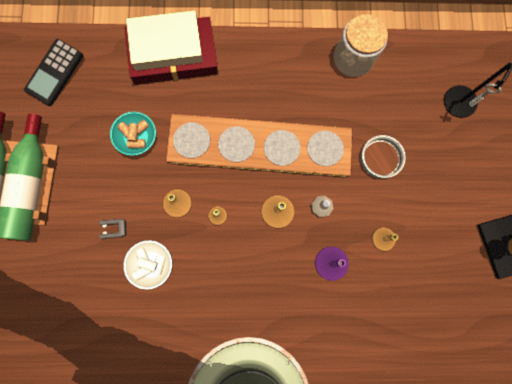

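View pics/scene0.png

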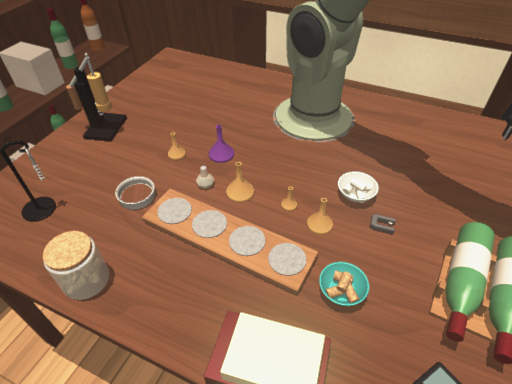

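Top view: turquoise dish at (133,133), on the left; white look-alike dish at (148,265) and steel coaster at (384,157). Rounds run from (191,140) to (325,148). Brass funnels are at (177,203), (217,215), (278,211) and (385,239), with the purple decoy at (332,263) and the stopper at (322,206).

```bash
python3 - <<'E'
from h import *
import pickle
T=pickle.load(open('top.pkl','rb'));S=pickle.load(open('scene.pkl','rb'))
hsv=cv2.cvtColor(T['pixels'],cv2.COLOR_RGB2HSV)
for p in [(177,203),(190,211),(217,215),(278,215),(385,239),(191,140),(325,148),(220,180),(133,150),(322,206)]: print(p,hsv[p[1],p[0]],end=' ')
print()
def comps(m,amin,name,z):
    n,l,st,c=cv2.connectedComponentsWithStats(m)
    for i in range(1,n):
        if st[i,4]>amin:
            k=(l==i).astype(np.uint8)
            ct=max(cv2.findContours(k,0,cv2.CHAIN_APPROX_NONE)[0],key=len)
            e=cv2.fitEllipse(cv2.convexHull(ct)); (x,y),r=cv2.minEnclosingCircle(ct)
            q=onz(T,*e[0],z); w=np.linalg.norm(onz(T,e[0][0]+e[1][0]/2,e[0][1],z)-q)*2
            print(name,st[i].tolist(),np.round(e[0],1),np.round(e[1],1),'xy',q.round(4)[:2],'diam',w.round(4),'enc',onz(T,x,y,z).round(4)[:2],round(r,1))
comps(cv2.inRange(hsv,(14,150,110),(25,255,255)),80,'brass',0.0)
k=cv2.inRange(hsv,(0,0,100),(180,60,220)); k[:100]=0;k[185:]=0; k[:,360:]=0
comps(cv2.morphologyEx(k,cv2.MORPH_CLOSE,np.ones((5,5))),300,'round',0.029)
comps(cv2.morphologyEx(cv2.inRange(hsv,(80,120,60),(95,255,255)),cv2.MORPH_CLOSE,np.ones((9,9))),300,'dish',0.038)
hs=cv2.cvtColor(S['pixels'],cv2.COLOR_RGB2HSV)
n,l,st,c=cv2.connectedComponentsWithStats(cv2.inRange(hs,(14,130,110),(25,255,255)))
for i in range(1,n):
    if st[i,4]>60: print('scene',st[i].tolist())
x=cv2.resize(T['pixels'][110:290,100:420],None,fx=2.5,fy=2.5,interpolation=cv2.INTER_CUBIC); cv2.imwrite('pics/crop1.png',x[:,:,::-1])
E
```

```text
(177, 203) [ 15 162 195] (190, 211) [  9 161 154] (217, 215) [ 23 141 155] (278, 215) [ 16 169 192] (385, 239) [ 15 167 139] (191, 140) [ 17  46 212] (325, 148) [ 17  45 210] (220, 180) [ 10 165 155] (133, 150) [ 84 169 161] (322, 206) [ 15  78 108] 
brass [0, 0, 39, 22, 333] [17.2  9.1] [26.3 44.1] xy [0.9847 0.616 ] diam 0.0688 enc [0.9787 0.6115] 20.6
brass [52, 0, 57, 23, 548] [79.1  8.4] [34.2 58.2] xy [0.9903 0.4536] diam 0.0904 enc [0.9841 0.4507] 29.3
brass [127, 0, 53, 17, 323] [152.5   3.6] [21.9 58.5] xy [1.0085 0.2593] diam 0.0586 enc [0.9956 0.2573] 27.2
brass [206, 0, 32, 17, 156] [222.5   5.3] [16.6 36.5] xy [1.0076 0.0704] diam 0.0451 enc [1.0037 0.075 ] 16.2
brass [239, 0, 31, 19, 141] [254.   11.9] [30.1 53.4] xy [ 0.9899 -0.0153] diam 0.0819 enc [ 0.9984 -0.0165] 17.1
brass [272, 0, 30, 10, 129] [286.    4.9] [11.2 30.3] xy [ 1.0127 -0.1026] diam 0.0308 enc [ 1.0123 -0.1039] 14.8
brass [335, 2, 30, 24, 244] [348.7  11.7] [26.4 32.1] xy [ 0.9957 -0.2744] diam 0.073 enc [ 0.9934 -0.2738] 16.5
brass [365, 2, 75, 27, 613] [407.1  14.2] [28.  85.4] xy [ 0.9916 -0.436 ] 
[... 1173 characters left out ...]
7.7
round [264, 131, 36, 34, 951] [281.5 147.6] [34.  35.1] xy [ 0.6016 -0.0829] diam 0.0852 enc [ 0.6008 -0.0828] 17.6
round [308, 132, 35, 34, 940] [324.9 148.2] [33.8 35.1] xy [ 0.6012 -0.1918] diam 0.0851 enc [ 0.6006 -0.1914] 17.6
dish [110, 112, 46, 43, 1061] [132.5 133.2] [42.3 45. ] xy [0.6324 0.2849] diam 0.1033 enc [0.6324 0.2849] 22.5
scene [86, 72, 25, 40, 471]
scene [168, 132, 18, 28, 270]
scene [226, 162, 28, 41, 617]
scene [281, 187, 16, 25, 226]
scene [307, 198, 26, 37, 548]
scene [176, 228, 87, 44, 422]
scene [37, 305, 40, 40, 360]
scene [0, 308, 19, 24, 103]
scene [0, 319, 54, 65, 1763]
scene [467, 319, 23, 18, 165]
scene [64, 332, 46, 52, 648]
scene [125, 354, 35, 30, 291]
```

View pics/crop1.png

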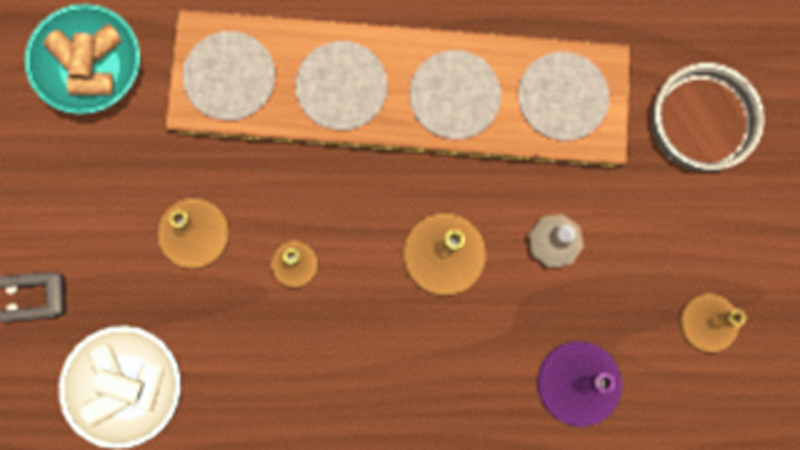

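Sizes match: A (82 mm) at (.445,-.073), B (70) at (.465,.177), C (58) at (.378,-.340), D (46) at (.435,.076). The turquoise dish with corks is at (.632,.285), so the targets are A→(.619,.142), B→(.610,.031), C→(.602,-.083), D→(.601,-.192). I'll turn the tool to yaw π/2, where tool shift = (dy, dx, -dz), then go above A.

Request:
jog_arm(motion=[[0,0,0,1,1],[0,0,0,1,1],[0,0,0,1,1],[0,0,0,1,1],[0,0,0,1,1],[0,0,0,1,1],[0,0,0,1,1],[0,0,0,1,1],[0,0,0,1,1],[0,0,0,1,1],[0,0,0,1,1],[0,0,0,1,1]], newtons=40)

```text
clock: 1.35
position: [0.2621, 0.5672, 0.2311]
tool_rot: [-3.141, 0.0, 1.745]
force: [0.2, -0.3, 0.1]
grip_width: 0.0855
finger_force: 0.0
```

Request:
jog_arm(motion=[[0,0,0,1,1],[0,0,0,1,1],[0,0,0,0.22,1],[-1,0.3,0,0,1],[-1,0.3,0,0,1],[-1,0.3,0,0,1],[-1,0.3,0,0,1],[-1,0.3,0,0,1],[-1,0.3,0,0,1],[-1,0.3,0,0,1],[-1,0.3,0,0,1],[-1,0.3,0,0,1]])

```text
clock: 2.55
position: [0.3434, 0.2961, 0.2313]
tool_rot: [3.142, -0.0, 1.573]
force: [0.9, 0.9, 0.3]
grip_width: 0.0858
finger_force: 0.0
```

Request:
jog_arm(motion=[[-1,0.3,0,0,1],[-1,0.3,0,0,1],[-1,0.3,0,0,1],[-1,0.3,0,0,1],[-1,0.3,0,0,1],[-1,0.3,0,0,1],[-1,0.3,0,0,1],[-1,0.3,0,0,1],[-1,0.3,0,0,1],[-1,0.3,0,0,1],[-1,0.3,0,0,1],[0,0,0,0,1]])

```text
clock: 3.75
position: [0.4429, -0.036, 0.2315]
tool_rot: [3.141, 0.001, 1.569]
force: [-0.6, 0.7, -0.3]
grip_width: 0.0854
finger_force: 0.0
```

```bash
cat >> h.py <<'E'
from scipy.spatial.transform import Rotation as Ro
def wrist():
    s=bot.observe(); f=bot.grab_frame('wrist')
    M=np.eye(4); M[:3,:3]=Ro.from_euler('xyz',s['tool_rot']).as_matrix(); M[:3,3]=s['position']
    f['W']=M@np.array(f['mount']); return s,f
def wonz(f,u,v,z):
    F=foc(f); d=np.array([u-f['cx'],v-f['cy']]); r=np.hypot(*d); a=r/F
    c=np.array([*(d/max(r,1e-9)*np.sin(a)),np.cos(a)]); w=f['W'][:3,:3]@c; o=f['W'][:3,3]
    return o+w*(z-o[2])/w[2]
def wproj(f,p):
    c=f['W'][:3,:3].T@(np.array(p)-f['W'][:3,3]); a=np.arctan2(np.hypot(*c[:2]),c[2])
    return np.array([f['cx'],f['cy']])+foc(f)*a*c[:2]/np.hypot(*c[:2])
E
python3 - <<'E'
from h import *
import pickle
s,f=wrist(); save('w1',f); pickle.dump(f,open('w1.pkl','wb'))
print(wproj(f,[.4453,-.0734,0]),wproj(f,[.4453,-.0734,.112]))
E
```

```text
[257.39790587 192.68486199] [257.88751464 225.86479152]
```

View pics/w1.png

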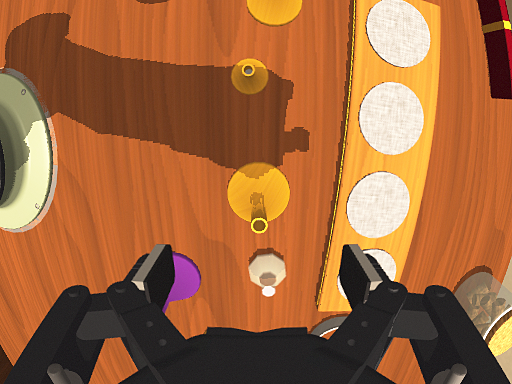

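The wrist view shows A's tip at (259,226) and its mouth at (259,193), about 1 px from the prediction. D is at (248,72), and three rounds are at (398,33), (391,118) and (378,204). I'll refine the points from this frame.

```bash
python3 - <<'E'
from h import *
import pickle
f=pickle.load(open('w1.pkl','rb'))
hsv=cv2.cvtColor(f['pixels'],cv2.COLOR_RGB2HSV)
k=cv2.inRange(hsv,(0,0,170),(180,50,255)); k[:,:330]=0;k[250:]=0;k[:,440:]=0
n,l,st,c=cv2.connectedComponentsWithStats(cv2.morphologyEx(k,cv2.MORPH_CLOSE,np.ones((5,5))))
for i in range(1,n):
    if st[i,4]>300:
        ct=max(cv2.findContours((l==i).astype(np.uint8),0,cv2.CHAIN_APPROX_NONE)[0],key=len)
        w=np.array([wonz(f,*p[0],.029)[:2] for p in ct],np.float32)
        print('round',cv2.fitEllipse(w))
print('A tip',wonz(f,259.5,225.5,.112),'D tip',wonz(f,248.5,71,.07))
k=cv2.inRange(hsv,(18,150,120),(32,255,255)); k[:,330:]=0;k[250:]=0
n,l,st,c=cv2.connectedComponentsWithStats(k)
for i in range(1,n):
    if st[i,4]>100:
        ct=max(cv2.findContours((l==i).astype(np.uint8),0,cv2.CHAIN_APPROX_NONE)[0],key=len)
        w=np.array([wonz(f,*p[0],.0)[:2] for p in ct],np.float32); print('brass',st[i].tolist(),cv2.minEnclosingCircle(w))
E
```

```text
round ((0.6216650009155273, 0.14420466125011444), (0.0901499092578888, 0.09034091234207153), 114.29187774658203)
round ((0.6126605272293091, 0.03174669295549393), (0.08999289572238922, 0.09031911939382553), 85.31324005126953)
round ((0.604394793510437, -0.08213077485561371), (0.08970015496015549, 0.08997996896505356), 100.14265441894531)
A tip [ 0.4468494  -0.07302087  0.112     ] D tip [0.43601659 0.07528905 0.07      ]
brass [247, 0, 55, 26, 1079] ((0.46639183163642883, 0.17680492997169495), 0.03450636938214302)
brass [233, 59, 33, 17, 216] ((0.4348648488521576, 0.08841408789157867), 0.01999395154416561)
brass [228, 168, 62, 65, 2256] ((0.44605913758277893, -0.08263103663921356), 0.04803108051419258)
```

Request:
jog_arm(motion=[[-0.62,0.05,0,0,1],[-0.62,0.05,0,0,1],[0,0,0.9,0,1],[0,0,0.9,0,1],[0,0,0.9,0,1],[0,0,0.9,0,1],[0,0,0.8,0,1],[0,0,0.5,0,1],[0,0,0.3,0,1],[0,0,0,0,1],[0,0,0,0,0.4],[0,0,0,0,0.2]])

```text
clock: 5.0
position: [0.4458, -0.0696, 0.0761]
tool_rot: [3.14, -0.0, 1.572]
force: [0.4, 0.9, 0.3]
grip_width: 0.0593
finger_force: 0.0
```

Request:
jog_arm(motion=[[0,0,0,0,0],[0,0,0,0,0],[0,0,0,0,0],[0,0,0,0,0],[0,0,0,0,0],[0,0,0,0,0]], newtons=50)

```text
clock: 5.6
position: [0.4453, -0.0697, 0.0756]
tool_rot: [3.142, -0.0, 1.571]
force: [-2.6, 1.1, 7.2]
grip_width: 0.0147
finger_force: 48.6
```

Request:
jog_arm(motion=[[0,0,-0.3,0,0],[0,0,-0.6,0,0],[0,0,-0.7,0,0],[0,0,-0.4,0,0],[0.4,0.3,0,0,0],[0.7,0.6,0,0,0],[0.9,0.7,0,0,0],[0.9,0.7,0,0,0],[0.9,0.7,0,0,0],[0.9,0.7,0,0,0],[0.9,0.7,0,0,0],[0.7,0.6,0,0,0]])

```text
clock: 6.8
position: [0.5959, 0.1222, 0.1345]
tool_rot: [-3.141, -0.0, 1.573]
force: [0.2, -0.4, -2.9]
grip_width: 0.0146
finger_force: 49.0
```

Request:
jog_arm(motion=[[0.5,0.5,0,0,0],[0.3,0.3,0,0,0],[0,0,0,0,0],[0,0,0,0,0],[0,0,0,0,0]])

```text
clock: 7.3
position: [0.6187, 0.1427, 0.1351]
tool_rot: [-3.141, 0.0, 1.571]
force: [-0.1, -0.2, -2.7]
grip_width: 0.0146
finger_force: 49.0
```

```bash
python3 - <<'E'
from h import *
import pickle
s,f=wrist(); save('w2',f); pickle.dump(f,open('w2.pkl','wb')); print(s['position'],s['tool_rot'])
print(wproj(f,[.6217,.1442,.029]))
E
```

```text
[0.61871756 0.14270674 0.13506635] [-3.14086034e+00  3.44965008e-04  1.57050009e+00]
[258.9224819 191.0292476]
```

View pics/w2.png

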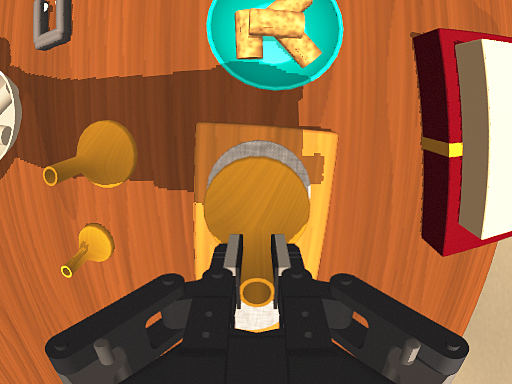

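The funnel hangs straight, with its rim spanning about (205..311, 207) and its top at (257,156). The round's visible arc tops out at (258,140). I'll fit both by ray casting.

```bash
python3 - <<'E'
from h import *
import pickle
f=pickle.load(open('w2.pkl','rb'))
hsv=cv2.cvtColor(f['pixels'],cv2.COLOR_RGB2HSV)
def circ(P):
    P=np.array(P); A=np.c_[2*P,np.ones(len(P))]; x=np.linalg.lstsq(A,(P**2).sum(1),rcond=None)[0]; return x[:2].round(4),round(float(np.sqrt(x[2]+x[:2]@x[:2])),4)
for p in [(258,170),(258,148),(215,170),(300,165),(258,135),(205,150),(203,205)]: print(p,hsv[p[1],p[0]],end=' ')
rim=[];fel=[]
for a in np.radians(np.arange(-170,-9,4)):
    c=np.array([258,205]); st=[]
    for r in np.arange(30,75,.5):
        u,v=c+r*np.array([np.cos(a),np.sin(a)]); st.append((u,v,hsv[int(round(v)),int(round(u)),1],))
    sat=np.array([q[2] for q in st],float)
    g=np.where(sat<90)[0]
    if len(g)>6: 
        rim.append(wonz(f,*st[g[0]][:2],.0594)[:2]); fel.append(wonz(f,*st[g[-1]][:2],.029)[:2])
print(len(rim),'\nrim',circ(rim),'felt',circ(fel))
E
```

```text
(258, 170) [ 17 216 214] (258, 148) [ 14  38 162] (215, 170) [ 15  41 151] (300, 165) [ 14  45 166] (258, 135) [ 13 194 195] (205, 150) [ 14 189 190] (203, 205) [ 14 199 225] 35 
rim (array([0.6196, 0.1397]), 0.0414) felt (array([0.6211, 0.1431]), 0.0456)
```

Request:
jog_arm(motion=[[0.11,0.05,0,0,0],[0,0,0.3,0,0],[0,0,0.3,0,0],[0,0,0.2,0,0],[0,0,0.1,0,0],[0,0,0.05,0,0],[0,0,0.05,0,0],[0,0,0,0,0],[0,0,0,0,0]])

```text
clock: 8.25
position: [0.6209, 0.1466, 0.1055]
tool_rot: [3.141, -0.0, 1.571]
force: [0.1, -0.1, -2.6]
grip_width: 0.0148
finger_force: 49.1
```

Request:
jog_arm(motion=[[0,0,0.03,0,0],[0,0,0,0,0],[0,0,0,0,0]])

```text
clock: 8.55
position: [0.6209, 0.1466, 0.1047]
tool_rot: [3.141, -0.0, 1.571]
force: [-0.9, -0.1, 2.7]
grip_width: 0.0148
finger_force: 49.7
```

Request:
jog_arm(motion=[[0,0,0.03,0,0],[0,0,0,0,0],[0,0,0,0,0]])

```text
clock: 8.85
position: [0.621, 0.1466, 0.1046]
tool_rot: [3.141, -0.001, 1.571]
force: [-6.0, 0.2, 17.8]
grip_width: 0.0148
finger_force: 51.3
```

Request:
jog_arm(motion=[[0,0,-0.03,0,0.1],[0,0,0,0,0.3],[0,0,0,0,0.7],[0,0,0,0,0.7],[0,0,0,0,0.7],[0,0,-0.4,0,0.7],[0,0,-0.8,0,0.7],[0,0,-0.9,0,1],[0,0,-0.9,0,1],[0,0,-0.4,0,1]])

```text
clock: 9.85
position: [0.6217, 0.1465, 0.2096]
tool_rot: [3.139, -0.001, 1.571]
force: [-0.2, 0.3, -0.3]
grip_width: 0.0856
finger_force: 0.0
```

Request:
jog_arm(motion=[[0.1,-0.5,0,0,1],[0.1,-0.9,0,0,1],[0.2,-0.9,0,0,1],[0.2,-0.9,0,0,1],[0.2,-0.9,0,0,1],[0.2,-0.7,0,0,1],[0,-0.4,0,0,1],[0,0,0,0,1],[0,0,0,0,1],[0,0,0,0,1]])

```text
clock: 10.85
position: [0.4657, 0.1762, 0.2064]
tool_rot: [3.141, 0.0, 1.57]
force: [0.6, 0.4, 0.6]
grip_width: 0.0853
finger_force: 0.0
```

```bash
python3 - <<'E'
from h import *
import pickle
s,f=wrist(); save('w3',f); pickle.dump(f,open('w3.pkl','wb')); print(s['position'],s['tool_rot'])
print(wproj(f,[.466,.177,.098]))
E
```

```text
[0.46570493 0.17620919 0.20644924] [3.14105331e+00 1.96122824e-04 1.57041929e+00]
[255.70553394 191.05501964]
```

View pics/w3.png

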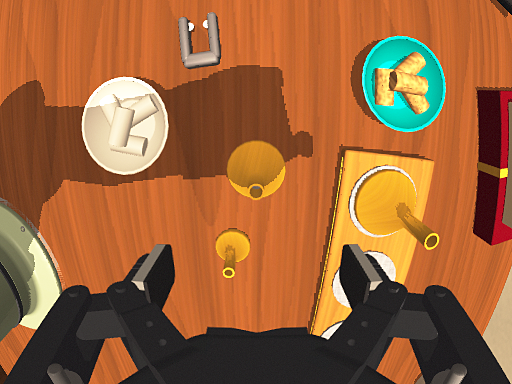

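A is standing centred on its round, and B's tip at (256,191) is where predicted. Descend and grip B.

Request:
jog_arm(motion=[[0.03,0,0.9,0,1],[0,0,0.9,0,1],[0,0,0.9,0,1],[0,0,0.9,0,1],[0,0,0.7,0,1],[0,0,0.3,0,1],[0,0,0.15,0,1],[0,0,0,0,1],[0,0,0,0,0.4],[0,0,0,0,0.2]])

```text
clock: 11.9
position: [0.4652, 0.1777, 0.0647]
tool_rot: [3.14, -0.001, 1.571]
force: [-0.7, 0.1, 0.2]
grip_width: 0.0591
finger_force: 0.0
```

Request:
jog_arm(motion=[[0,0,0,0,0],[0,0,0,0,0],[0,0,0,0,0],[0,0,0,0,0],[0,0,0,0,0],[0,0,0,0,0]])

```text
clock: 12.5
position: [0.465, 0.1775, 0.0642]
tool_rot: [3.141, -0.0, 1.571]
force: [-1.2, -0.0, 5.7]
grip_width: 0.0141
finger_force: 48.6
```

Request:
jog_arm(motion=[[0,0,-0.4,0,0],[0,0,-0.8,0,0],[0,0,-0.9,0,0],[0,0,-0.6,0,0],[-0.4,0.4,0,0,0],[-0.8,0.8,0,0,0],[-0.9,0.9,0,0,0],[-0.9,0.9,0,0,0],[-0.9,0.9,0,0,0],[-0.65,0.65,0,0,0],[-0.3,0.35,0,0,0],[0,0,0,0,0]])

```text
clock: 13.7
position: [0.6125, 0.0305, 0.1453]
tool_rot: [3.141, 0.001, 1.569]
force: [-0.7, 0.8, -1.6]
grip_width: 0.0136
finger_force: 48.9
```

Request:
jog_arm(motion=[[0,0,0.4,0,0],[0,0,0.2,0,0],[0,0,0,0,0],[0,0,0,0,0],[0,0,0,0,0]])

```text
clock: 14.2
position: [0.6118, 0.0323, 0.1271]
tool_rot: [3.141, -0.0, 1.572]
force: [-0.0, 0.7, -0.6]
grip_width: 0.0134
finger_force: 49.0
```

```bash
cat >> h.py <<'E'
def circ(P):
    P=np.array(P); A=np.c_[2*P,np.ones(len(P))]; x=np.linalg.lstsq(A,(P**2).sum(1),rcond=None)[0]; return x[:2].round(4),round(float(np.sqrt(x[2]+x[:2]@x[:2])),4)
def rimfelt(f,c,zr,r0,r1):
    hsv=cv2.cvtColor(f['pixels'],cv2.COLOR_RGB2HSV); rim=[];fel=[]
    for a in np.radians(np.arange(-180,1,4)):
        q=np.array([c+r*np.array([np.cos(a),np.sin(a)]) for r in np.arange(r0,r1,.5)])
        g=np.where([hsv[int(round(v)),int(round(u)),1]<90 for u,v in q])[0]
        if len(g)>6: rim.append(wonz(f,*q[g[0]],zr)[:2]); fel.append(wonz(f,*q[g[-1]],.029)[:2])
    print(len(rim),'rim',circ(rim),'felt',circ(fel))
E
python3 - <<'E'
from h import *
import pickle
s,f=wrist(); save('w4',f); pickle.dump(f,open('w4.pkl','wb')); print(s['position'],s['tool_rot'],s['force'])
zr=s['position'][2]-.0642; c=wproj(f,[s['position'][0],s['position'][1]-.001,zr]); print(c,zr)
rimfelt(f,c,zr,25,75)
E
```

```text
[0.61182122 0.03229797 0.12712576] [ 3.14138939e+00 -3.99990009e-05  1.57160722e+00] [-0.01213116  0.73778875 -0.63014622]
[255.25556883 209.92337275] 0.06292576154096143
43 rim (array([0.6126, 0.0309]), 0.0356) felt (array([0.6122, 0.031 ]), 0.0457)
```

View pics/w4.png

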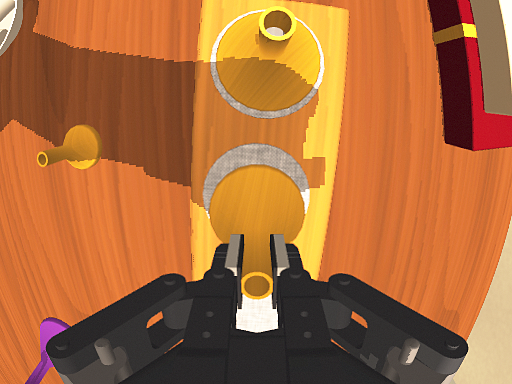

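B hangs centred over round 2: rim (.6126,.0309), felt (.6122,.0310). A is centred on its round as seen at (268,63). Lower B.

Request:
jog_arm(motion=[[0,0,0.3,0,0],[0,0,0.3,0,0],[0,0,0.2,0,0],[0,0,0.15,0,0],[0,0,0.1,0,0],[0,0,0.05,0,0],[0,0,0,0,0],[0,0,0,0,0]])

```text
clock: 15.05
position: [0.612, 0.032, 0.0941]
tool_rot: [3.141, 0.0, 1.571]
force: [0.2, 0.4, -1.6]
grip_width: 0.0134
finger_force: 49.0
```

Request:
jog_arm(motion=[[0,0,0.03,0,0],[0,0,0,0,0],[0,0,0,0,0]])

```text
clock: 15.35
position: [0.6121, 0.032, 0.0933]
tool_rot: [3.141, -0.0, 1.571]
force: [0.7, -0.7, 2.7]
grip_width: 0.0139
finger_force: 49.4
```

Request:
jog_arm(motion=[[0,0,0,0,0.1],[0,0,0,0,0.3],[0,0,0,0,0.7],[0,0,0,0,0.7],[0,0,0,0,0.7],[0,0,-0.4,0,0.7],[0,0,-0.8,0,0.7],[0,0,-0.9,0,1],[0,0,-0.9,0,1],[0,0,-0.8,0,1],[-0.4,-0.3,0,0,1],[-0.7,-0.5,0,0,1]])

```text
clock: 16.55
position: [0.5879, -0.0004, 0.2078]
tool_rot: [3.14, -0.001, 1.573]
force: [0.2, -0.3, -0.4]
grip_width: 0.0854
finger_force: 0.0
```

Request:
jog_arm(motion=[[-1,-0.6,0,0,1],[-1,-0.6,0,0,1],[-1,-0.6,0,0,1],[-1,-0.6,0,0,1],[-1,-0.6,0,0,1],[-1,-0.6,0,0,1],[-1,-0.6,0,0,1],[-1,-0.6,0,0,1],[-1,-0.6,0,0,1],[-1,-0.6,0,0,1],[-0.8,-0.6,0,0,1],[-0.4,-0.4,0,0,1]])

```text
clock: 17.75
position: [0.3757, -0.3392, 0.2072]
tool_rot: [-3.141, 0.001, 1.568]
force: [0.1, -0.4, -0.4]
grip_width: 0.0855
finger_force: 0.0
```

Request:
jog_arm(motion=[[0,0,0,0,1],[0,0,0,0,1]])

```text
clock: 17.95
position: [0.3777, -0.337, 0.2071]
tool_rot: [3.142, -0.0, 1.57]
force: [-0.2, -1.4, 1.1]
grip_width: 0.0857
finger_force: 0.0
```

```bash
python3 - <<'E'
from h import *
import pickle
s,f=wrist(); save('w5',f); pickle.dump(f,open('w5.pkl','wb')); print(s['position'],s['tool_rot'],s['qpos'])
print(wproj(f,[.378,-.340,.084]))
E
```

```text
[ 0.37768996 -0.33695565  0.20708316] [ 3.14152044e+00 -3.17741618e-04  1.57040491e+00] [ 0.20613814  0.41111247  0.5347174   1.95469656 -0.2755651   0.84731347
  0.88821514]
[255.80249345 190.70142271]
```

View pics/w5.png

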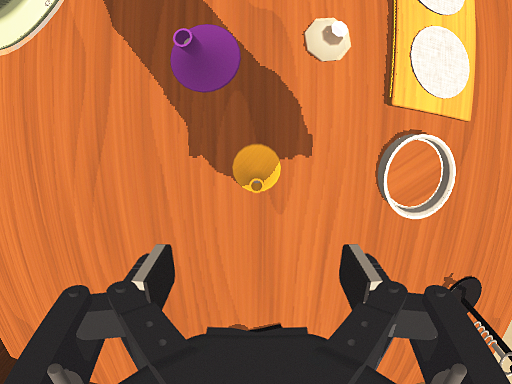

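C's tip is at (257,185), about 5 mm nearer +y than predicted, so almost under the TCP. The fourth round is at (440,62). I'll measure both.

```bash
python3 - <<'E'
from h import *
import pickle
f=pickle.load(open('w5.pkl','rb'))
print(wonz(f,257,185,.084), wonz(f,257,168,0))
hsv=cv2.cvtColor(f['pixels'],cv2.COLOR_RGB2HSV)
k=cv2.inRange(hsv,(0,0,170),(180,60,255)); k[:,:400]=0;k[110:]=0;k[:20]=0
n,l,st,c=cv2.connectedComponentsWithStats(cv2.morphologyEx(k,cv2.MORPH_CLOSE,np.ones((5,5))))
for i in range(1,n):
    if st[i,4]>300:
        ct=max(cv2.findContours((l==i).astype(np.uint8),0,cv2.CHAIN_APPROX_NONE)[0],key=len)
        print('round',cv2.fitEllipse(np.array([wonz(f,*p[0],.029)[:2] for p in ct],np.float32)))
E
```

```text
[ 0.37911112 -0.33447281  0.084     ] [ 0.3793108  -0.33571131  0.        ]
round ((0.6039794683456421, -0.19036108255386353), (0.09039460122585297, 0.09068536013364792), 4.209234714508057)
```

Request:
jog_arm(motion=[[0.04,0.02,0.9,0,1],[0,0,0.9,0,1],[0,0,0.9,0,1],[0,0,0.5,0,1],[0,0,0,0,1]])

```text
clock: 18.5
position: [0.3783, -0.3345, 0.1094]
tool_rot: [-3.139, -0.002, 1.573]
force: [-0.2, -0.5, 0.1]
grip_width: 0.0854
finger_force: 0.0
```

Request:
jog_arm(motion=[[0,0.03,0.7,0,1],[0,0,0.7,0,1],[0,0,0.4,0,1],[0,0,0.1,0,1],[0,0,0,0,0.4],[0,0,0,0,0.2],[0,0,0,0,0],[0,0,0,0,0],[0,0,0,0,0],[0,0,0,0,0],[0,0,0,0,0],[0,0,0,0,0]])

```text
clock: 19.7
position: [0.3794, -0.3359, 0.054]
tool_rot: [-3.142, -0.0, 1.571]
force: [0.4, -0.0, -0.6]
grip_width: 0.0124
finger_force: 48.6
```

Request:
jog_arm(motion=[[0,0,-0.4,0,0],[0,0,-0.9,0,0],[0,0,-0.9,0,0],[0,0,-0.7,0,0],[0.3,0.5,-0.4,0,0],[0.5,0.9,0,0,0],[0.7,0.9,0,0,0],[0.7,0.9,0,0,0],[0.8,0.9,0,0,0],[0.9,0.9,0,0,0],[0.9,0.9,0,0,0],[0.9,0.8,0,0,0]])

```text
clock: 20.9
position: [0.5815, -0.1635, 0.1539]
tool_rot: [3.141, 0.0, 1.571]
force: [0.5, -0.7, -0.9]
grip_width: 0.0126
finger_force: 48.9
```

Request:
jog_arm(motion=[[0.9,0.5,0,0,0],[0.8,0.2,0,0,0],[0.6,0,0,0,0],[0.4,0,0,0,0],[0,0,0.9,0,0],[0,0,0.7,0,0],[0,0,0.4,0,0],[0,0,0,0,0],[0,0,0,0,0],[0,0,0,0,0]])

```text
clock: 21.9
position: [0.6019, -0.0842, 0.0941]
tool_rot: [3.14, 0.0, 1.571]
force: [0.4, 0.4, -0.5]
grip_width: 0.0124
finger_force: 49.0
```

```bash
python3 - <<'E'
from h import *
import pickle
s,f=wrist(); save('w6',f); print(s['position'],s['tool_rot'],s['force'])
zr=s['position'][2]-.054; c=wproj(f,[s['position'][0],s['position'][1],zr]); print(c,zr)
rimfelt(f,c,zr,20,75)
E
```

```text
[ 0.6019182  -0.08416767  0.09413181] [3.14015417e+00 1.37169975e-04 1.57074989e+00] [ 0.37539016  0.39559628 -0.52920313]
[255.11617795 213.44122923] 0.04013180789417988
46 rim (array([ 0.6021, -0.0841]), 0.0299) felt (array([ 0.6038, -0.0826]), 0.0456)
```

View pics/w6.png

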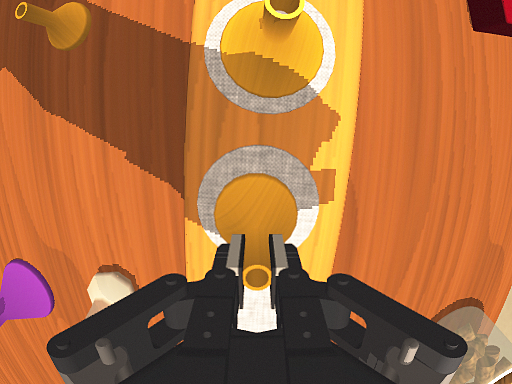

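C's rim is at (.6021,-.0841) and the felt at (.6038,-.0826), so I'll shift +1.6 mm in both axes and lower. B looks centred at (271,50).

Request:
jog_arm(motion=[[0.05,0.055,0,0,0],[0,0,0.15,0,0],[0,0,0.1,0,0],[0,0,0.06,0,0],[0,0,0.03,0,0],[0,0,0,0,0],[0,0,0,0,0]])

```text
clock: 22.65
position: [0.6028, -0.0824, 0.083]
tool_rot: [-3.141, -0.0, 1.571]
force: [-3.3, 0.5, 5.0]
grip_width: 0.0127
finger_force: 49.6
```

Request:
jog_arm(motion=[[0,0,0.03,0,0],[0,0,0,0,0],[0,0,0,0,0]])

```text
clock: 22.95
position: [0.6029, -0.0825, 0.0829]
tool_rot: [3.142, -0.0, 1.571]
force: [-8.3, 1.5, 20.0]
grip_width: 0.0126
finger_force: 51.3
```

Request:
jog_arm(motion=[[0,0,-0.03,0,0.1],[0,0,0,0,0.3],[0,0,0,0,0.7],[0,0,0,0,0.7],[0,0,0,0,0.7],[0,0,-0.4,0,0.7],[0,0,-0.8,0,0.7],[0,0,-0.9,0,1],[0,0,-0.9,0,1],[0,0,-0.8,0,1],[0.4,-0.4,0,0,1],[0.7,-0.7,0,0,1]])

```text
clock: 24.15
position: [0.5705, -0.0503, 0.1983]
tool_rot: [3.139, 0.001, 1.569]
force: [0.0, 0.4, 0.0]
grip_width: 0.0854
finger_force: 0.0
```

Request:
jog_arm(motion=[[0.9,-0.9,0,0,1],[0.9,-0.9,0,0,1],[0.9,-0.9,0,0,1],[0.8,-0.8,0,0,1],[0.5,-0.6,0,0,1],[0.2,-0.4,0,0,1],[0,0,0,0,1],[0,0,0,0,1],[0,0,0,0,1]])

```text
clock: 25.05
position: [0.4358, 0.0759, 0.197]
tool_rot: [3.141, 0.0, 1.57]
force: [0.2, -0.4, 0.2]
grip_width: 0.0855
finger_force: 0.0
```

```bash
python3 - <<'E'
from h import *
import pickle
s,f=wrist(); save('w7',f); print(s['position'],s['tool_rot'])
c=wproj(f,[.4355,.0755,.07]); print(c)
hsv=cv2.cvtColor(f['pixels'],cv2.COLOR_RGB2HSV); k=cv2.inRange(hsv,(14,150,60),(32,255,255))
n,l,st,_=cv2.connectedComponentsWithStats(k); i=l[int(c[1])-8,int(c[0])]
w=np.array([wonz(f,*p[0],0.)[:2] for p in max(cv2.findContours((l==i).astype(np.uint8),0,1)[0],key=len)],np.float32); print(st[i],cv2.minEnclosingCircle(w))
x=f['pixels'][100:280,150:360]; cv2.imwrite('pics/w7c.png',cv2.resize(x,None,fx=2,fy=2)[:,:,::-1])
E
```

```text
[0.43581998 0.07587398 0.19698927] [3.14094641e+00 2.14652173e-04 1.56994894e+00]
[255.06752984 186.77784905]
[ 236  151   40   42 1264] ((0.43570056557655334, 0.07452529668807983), 0.025164524093270302)
```

View pics/w7c.png

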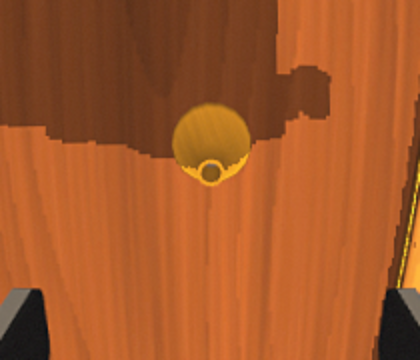

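D's tip is at (255.5,186), aligned with the TCP. Descend and grip.

Request:
jog_arm(motion=[[0,0,0.9,0,1],[0,0,0.9,0,1],[0,0,0.9,0,1],[0,0,0.9,0,1],[0,0,0.9,0,1],[0,0,0.5,0,1],[0,0,0.23,0,1],[0,0,0,0,1],[0,0,0,0,0.4],[0,0,0,0,0.2]])

```text
clock: 26.1
position: [0.4355, 0.0767, 0.0406]
tool_rot: [3.14, -0.0, 1.571]
force: [0.7, 0.5, -0.2]
grip_width: 0.0588
finger_force: 0.0
```

Request:
jog_arm(motion=[[0,0,0,0,0],[0,0,0,0,0],[0,0,0,0,0],[0,0,0,0,0],[0,0,0,0,0],[0,0,0,0,0]])

```text
clock: 26.7
position: [0.4351, 0.0767, 0.0401]
tool_rot: [3.141, -0.0, 1.571]
force: [-1.1, 0.0, 6.8]
grip_width: 0.0113
finger_force: 48.7
```

Request:
jog_arm(motion=[[0,0,-0.4,0,0],[0,0,-0.9,0,0],[0,0,-0.9,0,0],[0,0,-0.9,0,0],[0,0,-0.9,0,0],[0,0,-0.5,0,0],[-0.4,0.2,0,0,0],[-0.8,0.5,0,0,0],[-0.9,0.5,0,0,0],[-0.9,0.5,0,0,0],[-0.9,0.5,0,0,0],[-0.9,0.6,0,0,0]])

```text
clock: 27.9
position: [0.5191, -0.0686, 0.1757]
tool_rot: [-3.141, -0.0, 1.571]
force: [-0.1, -0.2, -0.9]
grip_width: 0.0115
finger_force: 48.8
```

Request:
jog_arm(motion=[[-0.9,0.6,0,0,0],[-0.9,0.6,0,0,0],[-0.9,0.6,0,0,0],[-0.7,0.5,0,0,0],[-0.5,0.4,0,0,0],[-0.23,0.1,0,0,0],[0,0,0.9,0,0],[0,0,0.9,0,0],[0,0,0.8,0,0],[0,0,0.4,0,0],[0,0,0,0,0],[0,0,0,0,0]])

```text
clock: 29.1
position: [0.6034, -0.1913, 0.086]
tool_rot: [3.141, 0.0, 1.571]
force: [0.5, 0.3, -1.3]
grip_width: 0.0113
finger_force: 48.9
```

```bash
python3 - <<'E'
from h import *
s,f=wrist(); save('w8',f); print(s['position'],s['tool_rot'],s['force'])
zr=s['position'][2]-.0401; c=wproj(f,[s['position'][0],s['position'][1],zr]); print(c,zr)
rimfelt(f,c,zr,18,75)
E
```

```text
[ 0.60335374 -0.19129307  0.08600533] [3.14086702e+00 3.90607829e-04 1.57121290e+00] [ 0.50248971  0.33149733 -1.32701233]
[255.11306053 220.70092707] 0.0459053262310269
46 rim (array([ 0.6041, -0.1925]), 0.0234) felt (array([ 0.6031, -0.1916]), 0.0457)
```

View pics/w8.png

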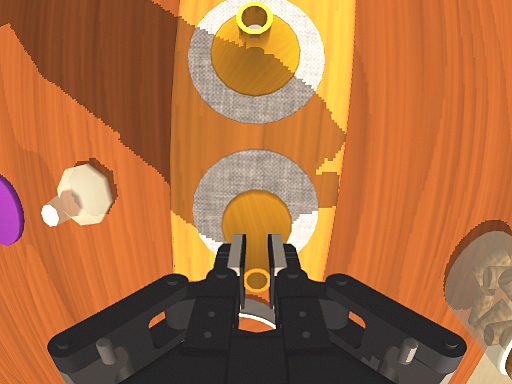

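D is within 1.5 mm of its round's centre, and C is centred at (255,60). Lower D.

Request:
jog_arm(motion=[[0.03,-0.03,0,0,0],[0,0,0.2,0,0],[0,0,0.15,0,0],[0,0,0.1,0,0],[0,0,0.06,0,0],[0,0,0.03,0,0],[0,0,0,0,0],[0,0,0,0,0]])

```text
clock: 29.95
position: [0.6021, -0.1904, 0.0692]
tool_rot: [-3.142, -0.0, 1.571]
force: [-4.3, 2.6, 10.2]
grip_width: 0.0115
finger_force: 50.1
```

Request:
jog_arm(motion=[[0,0,0.03,0,0],[0,0,0,0,0],[0,0,0,0,0]])

```text
clock: 30.25
position: [0.6022, -0.1905, 0.0691]
tool_rot: [3.141, -0.0, 1.571]
force: [-8.8, 4.1, 24.2]
grip_width: 0.0118
finger_force: 51.7
```

Contact made. Release, rise and back off toward −x for a clear final look.

Request:
jog_arm(motion=[[0,0,-0.04,0,0.1],[0,0,0,0,0.3],[0,0,0,0,0.7],[0,0,0,0,0.7],[0,0,0,0,0.7],[0,0,-0.4,0,0.7],[0,0,-0.8,0,0.7],[0,0,-0.9,0,1],[0,0,-0.9,0,1],[0,0,-0.9,0,1],[0,0,-0.8,0,1],[0,0,-0.5,0,1]])

```text
clock: 31.45
position: [0.6025, -0.1907, 0.2276]
tool_rot: [3.139, 0.0, 1.571]
force: [-0.2, 0.0, -0.5]
grip_width: 0.0852
finger_force: 0.0
```

Request:
jog_arm(motion=[[-0.3,-0.5,0,0,1],[-0.6,-0.8,0,0,1],[-0.8,-0.8,0,0,1],[-0.8,-0.8,0,0,1],[-0.8,-0.8,0,0,1],[-0.6,-0.5,0,0,1],[-0.3,-0.3,0,0,1],[0,0,0,0,1],[0,0,0,0,1]])

```text
clock: 32.35
position: [0.468, -0.3155, 0.225]
tool_rot: [3.141, -0.0, 1.572]
force: [-0.1, 0.1, -0.7]
grip_width: 0.0855
finger_force: 0.0
```

```bash
python3 - <<'E'
from h import *
import pickle
t=bot.grab_frame('top'); s=bot.grab_frame('scene'); o=pickle.load(open('top.pkl','rb'))
cv2.imwrite('pics/end.png',np.vstack([cv2.resize(t['pixels'][90:250,80:420],(680,320)),cv2.resize(s['pixels'][120:310,80:420],(500,279))[:,:500].copy() if 0 else cv2.resize(s['pixels'][120:255+5,100:380],(680,280))])[:,:,::-1])
g=lambda f:cv2.cvtColor(f['pixels'],cv2.COLOR_RGB2GRAY)
for n,(u,v,h) in {'dish':(133,133,24),'stopper':(322,206,12)}.items():
    r=cv2.matchTemplate(g(t)[v-h-8:v+h+8,u-h-8:u+h+8],g(o)[v-h:v+h,u-h:u+h],cv2.TM_CCOEFF_NORMED); print(n,cv2.minMaxLoc(r)[1],cv2.minMaxLoc(r)[3],'expect (8,8)')
print(bot.observe()['position'])
E
```

```text
dish 0.9986745119094849 (8, 8) expect (8,8)
stopper 0.9391460418701172 (8, 8) expect (8,8)
[ 0.46818624 -0.3152464   0.22484221]
```

View pics/end.png

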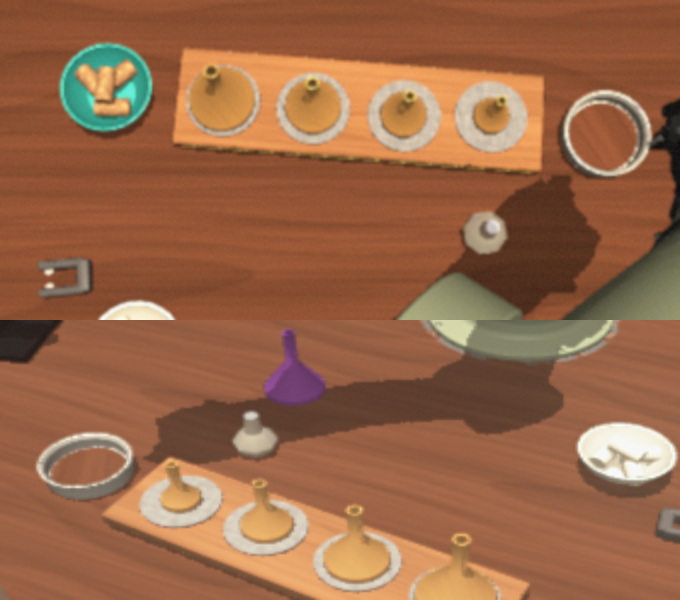

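All four funnels stand upright and centred in size order, with A at (222,98) in the crop beside the dish. The dish and stopper haven't moved.

```bash
python3 -c "
from workcell import bot
print(bot.job_done())"
```

```text
the job is handed in; nothing more can be done
None
```

The four brass funnels stand mouth down and centred on the felt rounds, largest next to the turquoise dish and smallest at the far end; the final images show the dish and stopper unmoved, and the job was handed in at about 32 s.

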